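Roll an air line into a V-groove gauge and push it home to the stop

ROBOT

A 6-joint arm with a two-finger parallel gripper is mounted at the origin on a cart in front of the work surface, level with it; the furniture and walls round the work are solid. World frame = base frame: x ahead of the robot, y to its left, z up, the work surface at z = 0. Lengths are in mm, angles in degrees, forces in N, time in s.
With the tool pointing down it reaches from about 350 to 850 mm from the base axis. Payload 8.1 kg.
Tool frame: the origin (TCP) lies between the finger pads; the fingertips stand 11 mm ahead of it and the grasp point (between the pads) lies 8 mm behind it; z points along the fingers, y is the line along which they close (so a half turn about z gives the same grasp; the last joint's range is limited). The gripper opens to 85 mm and grips with 20 to 120 N. Pads are 22 mm wide; open, the fingers measure 114 mm over their backs; the gripper's body (76 mm by 85 mm) begins 54 mm behind the grasp point. The pads swing forward as they close: fully open they stand 13 mm farther back than shut.
Start: joints at [-71.07, 7.471, 85.268, -0, 87.261, -4.893], TCP at [242.373, -548.872, 242.292] pointing down, gripper open.
Joint ranges: [-169.43, 169.43], [-51.17, 129.36], [1.28, 143.12], [-76.62, 256.62], [0, 156.53], [-152.29, 152.29]. Speed limits (degrees/s): [136.94, 136.94, 159.86, 180, 180, 180].

INTERFACE

Orientations are given as [roll, pitch, yaw] about the fixed x, y, z axes, in that order (R = Rz(yaw) Ry(pitch) Rx(roll)).
In Python, from bench import r, snapshot, get_calibration gives the robot as it stands.
- The arm moves only by the tool step_arm, never from a script. Its argument "rows" is a list of rows, each a list of 2 entries, a list of its own where there are three numbers: the shift along the tool's x, y, z in mm, then the turn about the tool's z in degrees. In form: [[[tx, ty, tz], yaw], ...]. A call has 1 to 12 rows; each row is the pose to reach, as a shift and turn from the pose commanded when the call began, along the tool's axes at that moment; what a row does not reach only later rows make up. A row lasts 1/10 s, in which the tool goes at most 50 mm and 8.59 degrees, less where a joint would pass 70% of its speed; a pose out of reach is approached as far as the arm can. A call with a gripper value outside its range is refused whole. "fingers" is the opening, from 0 (shut) to 1 (fully open), set as the call begins (left out, the last holds). The fingers move at their own pace and stop on an object; "squeeze" is the grip in N (left out, the last holds). Time passes only in rows, so rows that repeat a pose let the fingers close. It gives the time, the measured TCP pose, the force, the opening and the grip force at its end, in the units of the state.
- r.sense(): the state, without advancing time (a new reading comes with each control period).
- snapshot(name): name is "side" or "top" or "wrist"; returns the picture (384x512x3 uint8, blue, green, red); there is no depth.
- get_calibration(name): a dict with "fovy" (degrees; the focal length in pixels is half the picture's height over the tangent of half this angle, whatever the lens; pixels are square), "cx", "cy" (the principal point, pixels), "dist" ([k1, k2, p1, p2, k3] as OpenCV has them; the pictures are not rectified), "eye" and "orientation" of the camera in the world. Camera axes: x right, y up, looking along -z (the intrinsics and any distortion apply to the point x, -y, -z); pixel columns grow to the right and rows downward; lengths in mm; the calibration is good to about 2 mm. A picture is of the moment at which its call begins: read the wrist's pose just before it. get_calibration takes no time and is no camera call; for the wrist camera it gives the pose at the moment of the call.
- r.hand_in(): hands the job in; it is judged then, once.
The state is a dict: "time": time; "joint_pos": joint angles; "qd": joint speeds; "joint_efforts": joint torques, N m; "tool_pos": TCP position; "tcp_rot": TCP orientation; "ft_force": force on the tool from outside, world axes, zero at the start; "wrist_torque": the same for the moment, N m; "finger_gap": finger opening in mm; "grip_force": force on a finger pad.
Only numpy, scipy, OpenCV 4.12 (cv2) and the standard library are available. Lean on these libraries where they do the work, as an engineer would, in place of code of your own. Each camera call takes 0.05 s, during which the arm holds its last target. There are 200 camera calls.

TASK

Get the round air-line standard lying on the jig's black ledge ready for its length check, without picking it up: roll it sideways off the ledge so that it settles in the V-groove well short of the stop, then push it lengthwise along the groove, gently, until its end is fully home against the stop. The stop is only hand-tight: do not shift it. Leave the things lying round the jig where they are.

Things in the scene. Friction and masses are not known exactly. Their poses are not given: they have to be found in the camera images.
- jig: Length-gauge jig, fixed. Origin: below mid-groove, on the worktop. x along the groove, towards the stop; y across it, towards the ledge; z up. Turned so that the ledge faces the robot and the stop lies to the robot's left (yaw about 1.15 to 1.95). Dark base plate: x -160 to 160, y -61 to 89, 10 mm high. All jig numbers here are mm in this frame.
- groove_mouth (a point): Open -x end of the bright 90-degree V-groove, on its bottom line (jig x -150, y 0, z 18). The groove runs straight to x +150. Its 45-degree faces rise to y +20, z 38 on the ledge side and to y -36, z 54 on the other, where a cheek (y -36 to -47, top z 54) backs it. Axes as the jig's.
- ledge_mid (a point): Middle of the flat black ledge's top (jig x 0, y 46, z 38). The ledge spans y 20 to 76, x -150 to 150. It is level, with nothing to hold the rod back from the groove; at the outer edge a lip, y 76 to 82, stands 5 mm proud (top z 43). Axes as the jig's.
- air_line: Loose plain steel rod, 26 mm diameter, 120 mm long, 0.25 to 0.5 kg, flat ends, brass band at each end, blue band at the middle. Origin: its centre; x along it, towards the stop end. Rolls freely. Starts on the ledge: centre at jig z 51, y 40 to 52, x -80 to -40, within 0.1 rad of the groove's line. Settled in the groove: jig y 0, z 36.4, top 49.4; sliding then takes some 2 to 7 N.
- line_front (a point): Centre of the rod's flat end that faces the stop (60 mm from the rod's centre).
- line_rear (a point): Centre of the rod's other flat end, the one to push on (60 mm from the rod's centre).
- stop_face (a point): Point of the dark stop block's flat face where a settled rod's axis meets it (jig y 0, z 36.4; x 80 to 125, varies). Axes as the jig's. The block sits astride the groove near its +x end, 26 mm thick along x, face 26 wide, crossbar at z 55 to 67 (y -47 to 35), brass thumb-screw to z 81. Held by friction: slips along the groove if pushed with over about 25 N.
- blue_box: Bystander: blue box 56 x 80 x 47 mm, loose, on the far side of the jig. Origin: centre of its underside.
- torque_wrench: Bystander: grey torque wrench 20 x 139 x 14 mm, lying loose between the jig and the robot. Origin: centre of its underside.
- adapter_white: Bystander: white waveguide adapter 34 x 34 x 54 mm, standing loose beyond the open end of the groove. Origin: centre of its underside. Farther right stands a tall fixed instrument (world x 0.4 to 0.75 m, y below -0.45 m), between the arm's start and the jig: go round it on the near side.
Mind the look-alikes: they are no part of the job. Of the things like the air_line, leave any that is orange; of the rest the larger one is meant.

How it is judged (in metres and radians):
On the way:
1. the rod lies settled in the groove, centred on both faces, its front end still at least 20 mm short of the stop (y of air_line in the frame of jig between -0.002 and 0.002 m and z of air_line in the frame of jig between 0.034 and 0.0385 m and angle between the x axis of air_line and the x axis of jig, either way round below 0.03 rad and x of line_front in the frame of stop_face below -0.02 m), for 0.2 s.
At the end, for the whole second after the job is handed in: The rod rests released in the groove on both faces (centred within 2 mm, at its settled height within about 2 mm, in line within 0.03 rad), its front end within 2 mm of the stop's face, and the stop has not shifted by more than 2.5 mm (y of air_line in the frame of jig between -0.002 and 0.002 m and z of air_line in the frame of jig between 0.034 and 0.0385 m and angle between the x axis of air_line and the x axis of jig, either way round below 0.03 rad and x of line_front in the frame of stop_face above -0.002 m and distance of stop_face from where it was at the start of the episode below 0.0025 m and linear speed of air_line below 0.01 m/s and contact force between the fingers and air_line below 0.1 N); the robot touches nothing.
It fails at once if the stop is shifted by more than 2.5 mm (distance of stop_face from where it was at the start of the episode above 0.0025 m).
It fails at once if the rod is picked up (its centre more than about 30 mm above its height on the ledge) (z of air_line in the frame of jig above 0.08 m).
It fails at once if the blue box is moved by more than 15 mm (distance of blue_box from where it was at the start of the episode above 0.015 m).
It fails at once if the torque wrench is moved by more than 15 mm (distance of torque_wrench from where it was at the start of the episode above 0.015 m).
It fails at once if the white adapter is moved by more than 15 mm (distance of adapter_white from where it was at the start of the episode above 0.015 m).
It also fails if it takes over 51 s, if anything falls off the work surface, if the arm or the gripper's body presses on something with over 40 N, if the wrist force passes 120 N, or if a joint passes its speed limit or range.

## Working session

There is one attempt and no reset: what is moved stays moved. The work goes in short steps, Python scripts to look and compute and a tool call to move; the robot and the scene stay as the last step left them, time stands still between calls to the robot, and variables do not carry over. Pictures are saved under pics/ and viewed, at most 13 in all, crops included, and the job is handed in when it is done.

Besides the shell and the picture viewer there is one more tool, called after ">>>" by a JSON object that holds its "name" and its "arguments", one argument or row to a line. step_arm: Moves the arm, as the interface text tells. Its arguments: {"type":"object","properties":{"rows":{"type":"array"},"fingers":{"type":"number"},"squeeze":{"type":"number"}},"required":["rows"]}

```bash
mkdir -p pics; ls
cat > h.py <<'E'
import numpy as np,cv2
from scipy.spatial.transform import Rotation as R
from bench import r,snapshot,get_calibration
E
python3 - <<'E'
from h import *
for n in("side","top"):
    c=get_calibration(n);print(n,c)
    cv2.imwrite(f"pics/{n}0.png",snapshot(n))
print(r.sense())
E
```

```text
pics
side {'fovy': 56.11581570021768, 'cx': 257.8795078397582, 'cy': 192.54048100644533, 'dist': array([-0.03003909,  0.        ,  0.        ,  0.        ,  0.        ]), 'eye': array([-132.58173687,  538.05378726,  762.68976643]), 'orientation': array([  50.98459522,    0.29999032, -125.08844004])}
top {'fovy': 49.337126235192926, 'cx': 251.5261579355003, 'cy': 190.72253380517031, 'dist': array([-0.00567361,  0.        ,  0.        ,  0.        ,  0.        ]), 'eye': array([ 345.504931  ,   64.68684635, 1234.29901899]), 'orientation': array([ 10.88331475,  -1.03477928, -89.19541582])}
{'time': 0.1, 'joint_pos': array([-7.10704612e+01,  7.51003163e+00,  8.53210259e+01, -3.86532297e-04,
        8.72594621e+01, -4.89515609e+00]), 'qd': array([-0.00578416, -0.12058319, -0.14377811, -0.0439255 , -0.0028517 ,
        0.07620593]), 'joint_efforts': array([ 1.16786367e-03, -5.70952713e+01, -5.01941800e+01, -2.16123935e-04,
        8.15375475e-03, -3.69573752e-05]), 'tool_pos': array([ 242.21683887, -548.44912713,  241.37640663]), 'tcp_rot': array([-1.79909778e+02, -7.33963287e-03,  2.38247079e+01]), 'ft_force': array([ 0.95468995,  0.50845078, -0.15166639]), 'wrist_torque': array([ 0.00314346, -0.01297449, -0.00010203]), 'grip_force': 0.0, 'finger_gap': 85.4436828641909}
```

View pics/side0.png

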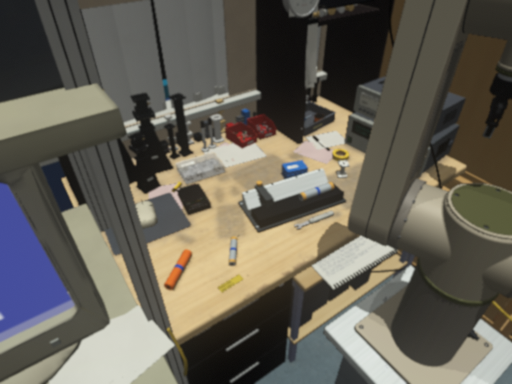

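View pics/top0.png

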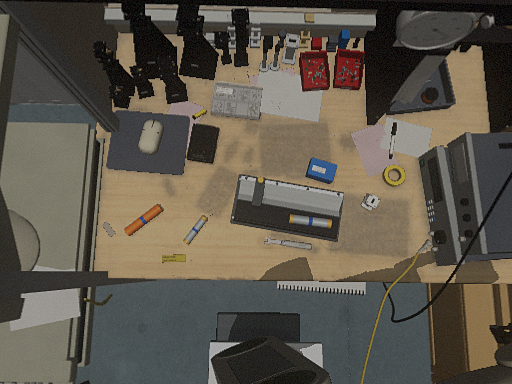

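Side view: the jig is at about (292,200) with the rod on its ledge at (317,190). Top view: the jig is at about (287,207), the rod at (310,221), the stop at (259,190), the wrench at (288,243), the adapter at (370,201) and the box at (321,170). The orange rod (144,219) and the small rod (196,229) are the look-alikes.

```bash
cat >> h.py <<'E'
def rays(c,px):
    f=192/np.tan(np.radians(c['fovy']/2))
    K=np.array([[f,0,c['cx']],[0,f,c['cy']],[0,0,1]])
    u=cv2.undistortPoints(np.array(px,float).reshape(-1,1,2),K,c['dist']).reshape(-1,2)
    d=np.c_[u[:,0],-u[:,1],-np.ones(len(u))]
    return R.from_euler('xyz',c['orientation'],degrees=True).apply(d)
def onplane(c,px,z):
    d=rays(c,px);e=c['eye'];z=np.broadcast_to(z,len(d))
    return e+d*((z-e[2])/d[:,2])[:,None]
E
python3 - <<'E'
from h import *
im=cv2.imread("pics/top0.png");c=get_calibration("top")
g=im.max(2);s=im[160:260,215:365]
m=np.zeros_like(g);m[165:245,220:355]=(g[165:245,220:355]<70)*255
m=cv2.morphologyEx(m,cv2.MORPH_CLOSE,np.ones((5,5)))
ct=max(cv2.findContours(m,0,2)[0],key=cv2.contourArea)
h=cv2.convexHull(ct)
b=cv2.minAreaRect(onplane(c,h.reshape(-1,2),10)[:,:2].astype(np.float32));print("base",b)
hsv=cv2.cvtColor(im,cv2.COLOR_BGR2HSV)
w=((hsv[...,0]>100)&(hsv[...,0]<130)&(hsv[...,1]>90)&(hsv[...,2]>60))
mm=np.zeros_like(g);mm[210:235,285:335]=w[210:235,285:335];ys,xs=np.nonzero(mm)
print("blue band",xs.mean(),ys.mean(),onplane(c,[[xs.mean(),ys.mean()]],58))
cv2.imwrite("pics/crop1.png",cv2.resize(s,(750,500),interpolation=cv2.INTER_CUBIC))
E
```

```text
base ((533.70751953125, -60.68955993652344), (319.6525573730469, 149.7321014404297), 80.5874252319336)
blue band 310.24242424242425 220.78787878787878 [[ 488.12895998 -121.02578424   58.        ]]
```

View pics/crop1.png

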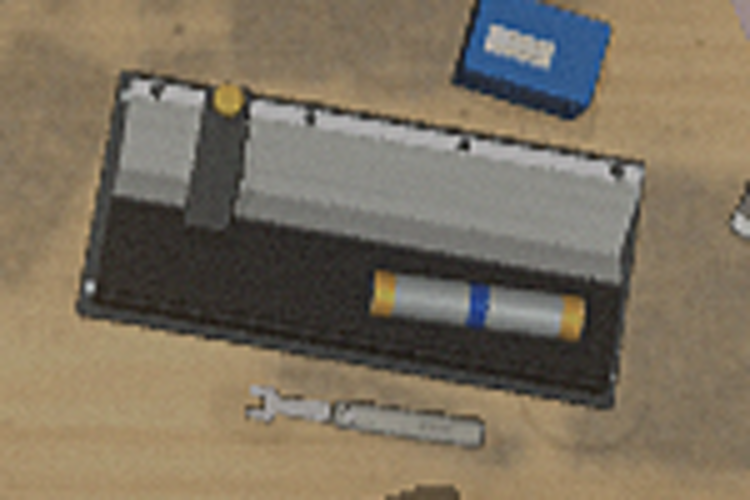

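```bash
cat >> h.py <<'E'
YAW=80.587;O=np.array([547.5,-63.0])
def jig(P):
    a=np.radians(YAW);d=np.asarray(P)[...,:2]-O
    return np.stack([d@[np.cos(a),np.sin(a)],d@[-np.sin(a),np.cos(a)]],-1)
def world(x,y):
    a=np.radians(YAW);return O+np.array([np.cos(a)*x-np.sin(a)*y,np.sin(a)*x+np.cos(a)*y])
def move(p,yaw=None):
    "shift in tool axes to reach world p, and turn"
    s=r.sense();T=R.from_euler('xyz',s['tcp_rot'],degrees=True)
    t=T.inv().apply(np.array(p)-s['tool_pos']);y=T.as_matrix()[:,0];h=np.degrees(np.arctan2(y[1],y[0]))
    print('shift',t.round(1),'turn',None if yaw is None else round(-((yaw-h+180)%360-180),2))
E
python3 - <<'E'
from h import *
c=get_calibration("top")
f=lambda u,v,z:jig(onplane(c,[[215+u/5,160+v/5]],z)).round(1)
print("rod front top",f(372,292,60),"rear",f(584,318,60),"stop face",f(249,105,67),f(236,226,67))
print("ledge edge",f(235,218,38),f(618,282,38),"adapter",f(745,215,27),"wrench",f(360,415,14))
print("groove start",world(-150,0),"lip",world(-67,80))
move((400,-150,242),-9.4)
E
```

```text
rod front top [[-7.5 53.3]] rear [[-128.1   46.3]] stop face [[ 79.7 -39.2]] [[74.9 31.1]]
ledge edge [[75.9 21.8]] [[-148.7   18.8]] adapter [[-219.2  -35.8]] wrench [[-16.1 119. ]]
groove start [ 522.96752938 -210.98026181] lip [ 457.61935682 -116.01386594]
shift [ 3.053e+02 -3.008e+02 -1.000e-01] turn 33.22
```

>>> {"name": "step_arm", "arguments": {
  "rows": [
    [[20,-20,0],2],
    [[50,-50,0],5],
    [[80,-78,0],8],
    [[110,-108,0],11],
    [[140,-138,0],15],
    [[170,-168,0],18],
    [[200,-198,0],22],
    [[230,-228,0],25],
    [[260,-257,0],28],
    [[285,-280,0],31],
    [[300,-295,0],33],
    [[305,-301,0],33.2]
  ],
  "fingers": 0.5
}}

```text
time: 1.3
tool_pos: [400.2, -148.4, 242.0]
tcp_rot: [-180.0, 0.0, -9.3]
ft_force: [-0.4, -0.3, -0.4]
finger_gap: 42.6
grip_force: 0.0
```

Run:
```python
from h import *
s=r.sense();print(s['tool_pos'],s['tcp_rot'],s['finger_gap'],s['time'])
c=get_calibration("wrist");np.save("w1.npy",c,allow_pickle=True);print(c)
cv2.imwrite("pics/w1.png",snapshot("wrist"))
```

```text
[ 400.16033846 -148.41780554  241.99025797] [-1.79968151e+02  2.16444399e-02 -9.27068551e+00] 42.57091879134404 1.3
{'fovy': 59.017508086905096, 'cx': 259.5695283307462, 'cy': 194.25562006215668, 'dist': array([-0.01203218,  0.        ,  0.        ,  0.        ,  0.        ]), 'eye': array([ 480.81082222, -162.56185538,  374.30662139]), 'orientation': array([-18.37429508,   0.10220297, -99.26802673])}
```

View pics/w1.png

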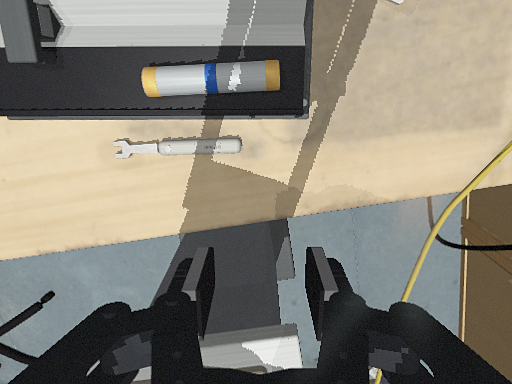

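The wrist view shows the rod on the ledge from (143,82) to (279,76), blue band at (210,78), the ledge/groove edge along row 46, the base corner at (308,115), and the stop at upper left with its right side near column 40.

```bash
python3 - <<'E'
from h import *
c=np.load("w1.npy",allow_pickle=True).item();im=cv2.imread("pics/w1.png");g=im.max(2)
# ledge inner edge: bright->dark transition per column; outer base edge
def edge(cols,lo,hi):
    o=[]
    for u in cols:
        d=np.diff(g[lo:hi,u].astype(int));o.append((u,lo+np.argmax(abs(d))+.5))
    return np.array(o)
for nm,e,z in(("ledge",edge(range(90,200,3),35,57),38),("base",edge(range(20,185,3),111,126),10)):
    P=onplane(c,e,z)
    vx,vy,x0,y0=cv2.fitLine(P[:,:2].astype(np.float32),cv2.DIST_HUBER,0,.01,.01).ravel()
    print(nm,np.degrees(np.arctan2(vy,vx)),jig([[x0,y0]]))
m=np.zeros_like(g);m[55:100,135:290]=(g[55:100,135:290]>110)*255
ct=max(cv2.findContours(m,0,2)[0],key=cv2.contourArea)
P=onplane(c,ct.reshape(-1,2),51)[:,:2].astype(np.float32)
b=cv2.minAreaRect(P);print("rod",b,jig([b[0]]))
# right edge of base corner x=-160 z10 ; stop right side
print("corner",jig(onplane(c,[[308,117]],10)), "groove end", jig(onplane(c,[[304,46]],38)))
print("stop cross edge z67",jig(onplane(c,[[40,61],[35,0]],67)))
E
python3 -c "
import cv2;im=cv2.imread('pics/w1.png')[0:130,0:330];cv2.imwrite('pics/w1c.png',cv2.resize(im,(792,312),interpolation=cv2.INTER_CUBIC))"
```

```text
ledge 81.186264 [[-6.44017801 18.40194944]]
base 80.60831 [[63.54991582 87.64468901]]
rod ((491.11090087890625, -118.20901489257812), (125.1201171875, 25.77955436706543), 83.78397369384766) [[-63.68805597  46.60040077]]
corner [[-159.5456472    84.66959378]] groove end [[-149.05968173   18.30225432]]
stop cross edge z67 [[ 78.21785176  32.73767294]
 [ 73.30891535 -13.49129405]]
```

View pics/w1c.png

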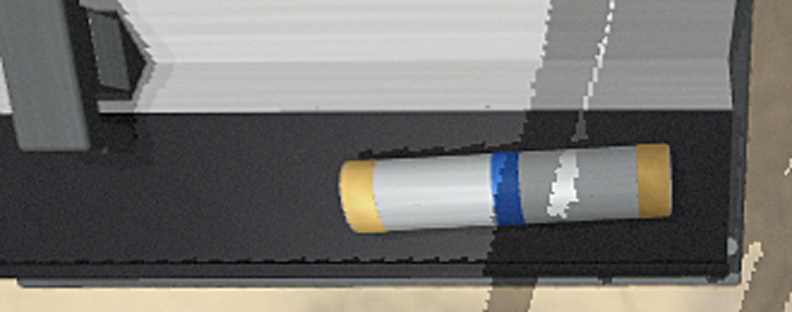

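Crop: the ledge and groove edge are straight, the rod tilts slightly (about 3°), and the stop's face is the vertical plane near jig x ≈ 79. I'm shifting the jig origin by 1.5 mm and setting yaw to 80.9.

```bash
sed -i 's/^YAW=.*/YAW=80.9;O=np.array([549.0,-63.2])/' h.py
python3 - <<'E'
from h import *
print(jig([[491.1,-118.2]]))
move([*world(-64,86),120],-9.1);move([*world(-64,86),55],-9.1);move([*world(-64,40),55],-9.1)
E
```

```text
[[-63.46511147  48.47256571]]
shift [ 47.5 -43.8 122. ] turn -0.14
shift [ 47.5 -43.8 187. ] turn -0.14
shift [ 93.5 -43.9 187. ] turn -0.14
```

>>> {"name": "step_arm", "arguments": {
  "rows": [
    [[15,-14,35],0],
    [[30,-28,75],0],
    [[47.5,-44,115],0],
    [[47.5,-44,150],0],
    [[47.5,-44,172],0],
    [[47.5,-44,182],0],
    [[47.5,-44,187],0],
    [[47.5,-44,187],0]
  ]
}}

```text
time: 2.15
tool_pos: [453.9, -115.3, 55.6]
tcp_rot: [180.0, -0.0, -9.4]
ft_force: [0.7, 0.3, -0.2]
finger_gap: 42.8
grip_force: 0.0
```

Run:
```python
from h import *
s=r.sense();print(s['tool_pos'],jig(s['tool_pos']),s['ft_force'])
cv2.imwrite("pics/w2.png",snapshot("wrist"))
```

```text
[ 453.93204946 -115.34922221   55.62263468] [-66.52862534  85.62358675] [ 0.68110504  0.26115238 -0.22492356]
```

View pics/w2.png

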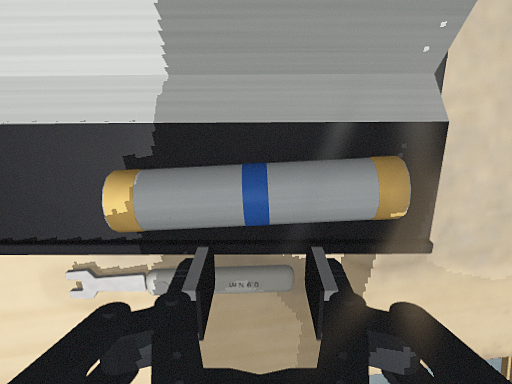

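The fingers stand just outside the rod, with tips at about (205,250) and (318,250) over the lip. The blue band is at (256,194), roughly midway between them. Now the slow sideways push.

>>> {"name": "step_arm", "arguments": {
  "rows": [
    [[4,0,0],0],
    [[7,0,0],0],
    [[9,0,0],0],
    [[11,0,0],0],
    [[13,0,0],0],
    [[15,0,0],0],
    [[17,0,0],0],
    [[19,0,0],0],
    [[21,0,0],0],
    [[23,0,0],0],
    [[25,0,0],0],
    [[27,0,0],0]
  ]
}}

```text
time: 3.4
tool_pos: [480.6, -119.1, 55.3]
tcp_rot: [-180.0, 0.0, -9.4]
ft_force: [-0.4, 0.8, 0.4]
finger_gap: 42.5
grip_force: 0.2
```

>>> {"name": "step_arm", "arguments": {
  "rows": [
    [[2,0,0],0],
    [[4,0,0],0],
    [[6,0,0],0],
    [[8,0,0],0],
    [[10,0,0],0],
    [[12,0,0],0],
    [[14,0,0],0],
    [[16,0,0],0],
    [[18,0,0],0],
    [[18,0,0],0],
    [[18,0,0],0]
  ]
}}

```text
time: 4.5
tool_pos: [498.2, -122.0, 55.3]
tcp_rot: [-180.0, 0.0, -9.4]
ft_force: [0.6, -0.0, 0.3]
finger_gap: 42.8
grip_force: 0.0
```

Run:
```python
from h import *
s=r.sense();print(s['tool_pos'],jig(s['tool_pos']),s['ft_force'])
c=get_calibration("wrist");np.save("w3.npy",c,allow_pickle=True)
cv2.imwrite("pics/w3.png",snapshot("wrist"))
```

```text
[ 498.23172002 -121.97946879   55.2570398 ] [-66.06907207  40.83285342] [ 0.6186142  -0.03122483  0.28123665]
```

View pics/w3.png

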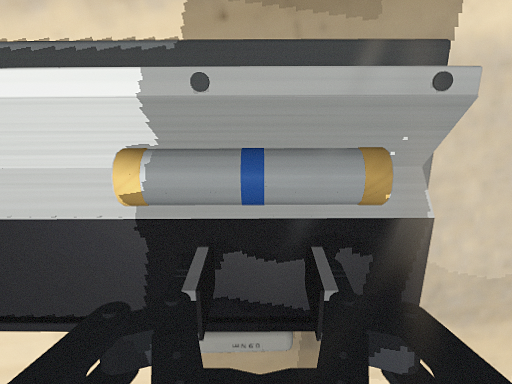

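The rod has settled in the groove, straight: it runs from (113,177) to (393,177) with the blue band at (252,177), well short of the stop. Next I measure the rear end and the push path.

Run:
```python
from h import *
c=np.load("w3.npy",allow_pickle=True).item()
P=jig(onplane(c,[[390,177],[115,177],[252,177],[252,149],[252,205],[250,218],[432,218]],[40,40,49,37,37,38,38]));print(P.round(1))
s=r.sense();yaw=-9.1
p=lambda x,y,z:move([*world(x,y),z],yaw)
print(jig(s['tool_pos']))
p(-66,41,110);p(-152,0,110);p(-152,0,45);print(world(-152,0))
```

```text
[[-125.8    0. ]
 [  -1.6   -0.5]
 [ -63.8   -2.7]
 [ -63.6  -12.4]
 [ -63.3   14.3]
 [ -62.3   20.5]
 [-149.1   20.9]]
[-66.05186312  40.90071333]
shift [ -0.1  -0.1 -54.8] turn -0.28
shift [ 41.3  85.7 -54.8] turn -0.28
shift [41.3 85.8 10.2] turn -0.28
[ 524.95997378 -213.28689863]
```

>>> {"name": "step_arm", "arguments": {
  "rows": [
    [[0,0,-25],0],
    [[0,0,-55],0],
    [[12,25,-55],-0.3],
    [[25,55,-55],-0.3],
    [[41,86,-55],-0.3],
    [[41,87,-55],-0.3],
    [[41,87,-55],-0.3]
  ],
  "fingers": 0
}}

```text
time: 5.25
tool_pos: [524.2, -214.9, 110.0]
tcp_rot: [-180.0, 0.0, -9.2]
ft_force: [1.2, 1.1, 1.0]
finger_gap: 0.0
grip_force: 0.0
```

Run:
```python
from h import *
s=r.sense();print(jig(s['tool_pos']),s['tool_pos'],s['finger_gap'])
move([*world(-153,0),45],-9.1)
cv2.imwrite("pics/w4.png",snapshot("wrist"))
```

```text
[-153.70543172    0.50056169] [ 524.19598447 -214.89169759  109.99417286] 0.0055080536238162345
shift [ 0.5 -0.7 65. ] turn -0.06
```

View pics/w4.png

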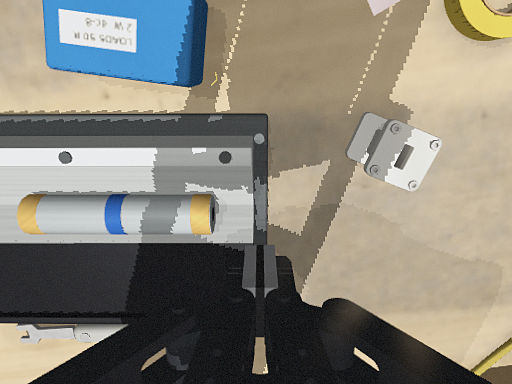

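The fingers are shut at (260,255), just outside the groove's mouth. The rod's rear end is at (213,214), and the adapter at (400,150) is well clear. Descending.

>>> {"name": "step_arm", "arguments": {
  "rows": [
    [[0,0,25],0],
    [[0.5,0,45],0],
    [[0.5,0,55],0],
    [[0.5,0,60],0],
    [[0.5,0,63],0],
    [[0.5,0,65],0],
    [[0.5,0,65],0]
  ]
}}

```text
time: 6.0
tool_pos: [525.4, -214.7, 45.9]
tcp_rot: [180.0, -0.0, -9.1]
ft_force: [-0.8, -0.0, -0.5]
finger_gap: 0.2
grip_force: 0.0
```

>>> {"name": "step_arm", "arguments": {
  "rows": [
    [[0,-3,0],0],
    [[0,-6,0],0],
    [[0,-8,0],0],
    [[0,-10,0],0],
    [[0,-12,0],0],
    [[0,-14,0],0],
    [[0,-16,0],0],
    [[0,-18,0],0],
    [[0,-20,0],0],
    [[0,-22,0],0],
    [[0,-24,0],0],
    [[0,-26,0],0]
  ]
}}

```text
time: 7.2
tool_pos: [529.2, -188.9, 45.3]
tcp_rot: [180.0, -0.0, -9.1]
ft_force: [-0.6, -1.0, -0.1]
finger_gap: -0.1
grip_force: 1.2
```

>>> {"name": "step_arm", "arguments": {
  "rows": [
    [[0,-2,0],0],
    [[0,-4,0],0],
    [[0,-7,0],0],
    [[0,-10,0],0],
    [[0,-13,0],0],
    [[0,-16,0],0],
    [[0,-19,0],0],
    [[0,-22,0],0],
    [[0,-25,0],0],
    [[0,-28,0],0],
    [[0,-31,0],0],
    [[0,-33,0],0]
  ]
}}

```text
time: 8.4
tool_pos: [534.4, -156.0, 45.3]
tcp_rot: [-180.0, 0.0, -9.1]
ft_force: [-0.4, -2.6, 0.2]
finger_gap: 0.0
grip_force: 1.3
```

Run:
```python
from h import *
s=r.sense();print(jig(s['tool_pos']),s['tool_pos'],s['ft_force'])
np.save("w5.npy",get_calibration("wrist"),allow_pickle=True)
cv2.imwrite("pics/w5.png",snapshot("wrist"))
```

```text
[-93.96739716  -0.22818209] [ 534.36360822 -156.02079418   45.29035848] [-0.38660301 -2.59885558  0.22278953]
```

View pics/w5.png

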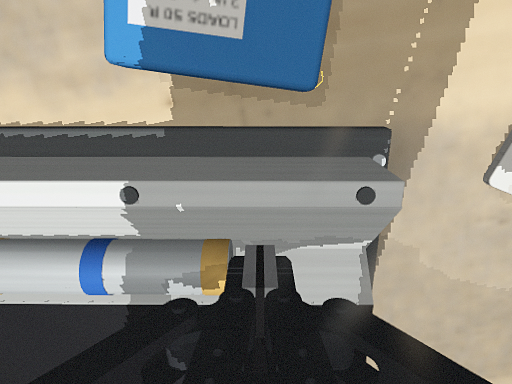

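The rod's rear end at (231,255) is against the shut fingers, and the force is about 2.6 N, so it is sliding. Continuing, then slowing down before the stop.

>>> {"name": "step_arm", "arguments": {
  "rows": [
    [[0,-2,0],0],
    [[0,-4,0],0],
    [[0,-6,0],0],
    [[0,-8,0],0],
    [[0,-10,0],0],
    [[0,-12,0],0],
    [[0,-14,0],0],
    [[0,-16,0],0],
    [[0,-18,0],0],
    [[0,-20,0],0],
    [[0,-21,0],0],
    [[0,-22,0],0]
  ]
}}

```text
time: 9.65
tool_pos: [537.8, -134.5, 45.3]
tcp_rot: [180.0, 0.0, -9.1]
ft_force: [-1.4, -2.2, -0.6]
finger_gap: -0.2
grip_force: 1.4
```

Run:
```python
from h import *
c=np.load("w5.npy",allow_pickle=True).item()
print("rear at w5",jig(onplane(c,[[232,256],[231,256],[96,266]],[40,45,49])))
s=r.sense();print(jig(s['tool_pos']),s['ft_force'])
c=get_calibration("side");im=snapshot("side")[140:240,230:360]
cv2.imwrite("pics/s6.png",cv2.resize(im,(780,600),interpolation=cv2.INTER_CUBIC))
```

```text
rear at w5 [[-82.14343256  -6.76913401]
 [-82.16508257  -9.5033579 ]
 [-24.11967211  -6.69132903]]
[-72.17344557  -0.21256107] [-1.43701914 -2.18078874 -0.57350991]
```

View pics/s6.png

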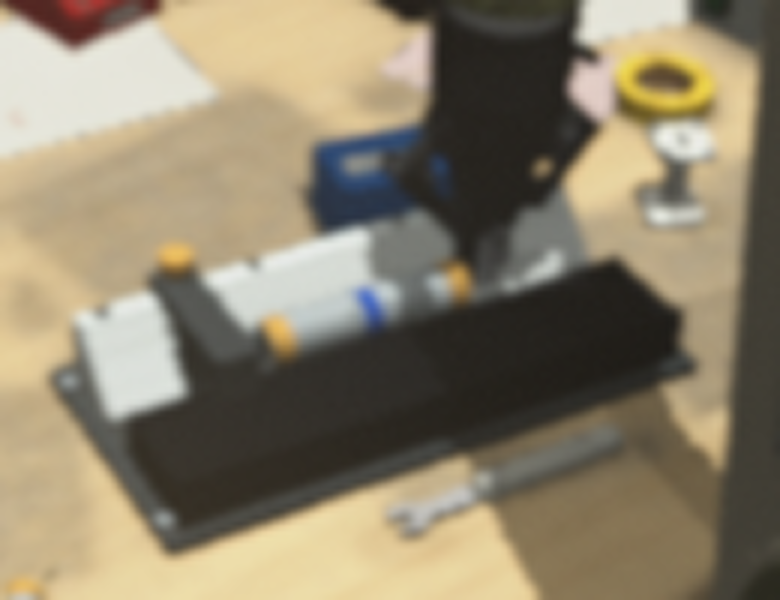

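Side view: the rod lies in the groove with the fingers behind its rear end at (460,275). Its front end at (270,340) is about 15–18 mm short of the stop. Creeping now, watching the force.

>>> {"name": "step_arm", "arguments": {
  "rows": [
    [[0,-1,0],0],
    [[0,-2,0],0],
    [[0,-3,0],0],
    [[0,-4,0],0],
    [[0,-5,0],0],
    [[0,-6,0],0],
    [[0,-7,0],0],
    [[0,-8,0],0],
    [[0,-9,0],0],
    [[0,-10,0],0]
  ]
}}

```text
time: 10.7
tool_pos: [539.4, -124.6, 45.3]
tcp_rot: [180.0, -0.0, -9.1]
ft_force: [-0.4, -3.6, -0.5]
finger_gap: -0.4
grip_force: 1.4
```

>>> {"name": "step_arm", "arguments": {
  "rows": [
    [[0,-0.5,0],0],
    [[0,-1,0],0],
    [[0,-1.5,0],0],
    [[0,-2,0],0]
  ]
}}

```text
time: 11.1
tool_pos: [539.7, -122.7, 45.3]
tcp_rot: [180.0, -0.0, -9.1]
ft_force: [0.1, -3.5, 0.3]
finger_gap: -0.1
grip_force: 1.4
```

>>> {"name": "step_arm", "arguments": {
  "rows": [
    [[0,-0.5,0],0],
    [[0,-1,0],0],
    [[0,-1.5,0],0]
  ]
}}

```text
time: 11.4
tool_pos: [539.9, -121.2, 45.3]
tcp_rot: [180.0, -0.0, -9.1]
ft_force: [0.3, -2.3, -0.4]
finger_gap: -0.1
grip_force: 1.4
```

>>> {"name": "step_arm", "arguments": {
  "rows": [
    [[0,-0.5,0],0],
    [[0,-1,0],0]
  ]
}}

```text
time: 11.6
tool_pos: [540.1, -120.2, 45.3]
tcp_rot: [-180.0, -0.0, -9.1]
ft_force: [-0.0, -3.0, 0.3]
finger_gap: -0.2
grip_force: 1.4
```

>>> {"name": "step_arm", "arguments": {
  "rows": [
    [[0,-0.5,0],0],
    [[0,-1,0],0]
  ]
}}

```text
time: 11.8
tool_pos: [540.3, -119.2, 45.3]
tcp_rot: [-180.0, -0.0, -9.1]
ft_force: [0.4, -2.2, 0.5]
finger_gap: -0.2
grip_force: 1.4
```

>>> {"name": "step_arm", "arguments": {
  "rows": [
    [[0,-0.5,0],0],
    [[0,-1,0],0]
  ]
}}

```text
time: 12.0
tool_pos: [540.4, -118.2, 45.3]
tcp_rot: [-180.0, 0.0, -9.1]
ft_force: [0.1, -3.1, 0.1]
finger_gap: -0.0
grip_force: 1.4
```

>>> {"name": "step_arm", "arguments": {
  "rows": [
    [[0,-0.5,0],0],
    [[0,-0.5,0],0]
  ]
}}

```text
time: 12.2
tool_pos: [540.5, -117.7, 45.3]
tcp_rot: [-180.0, 0.0, -9.1]
ft_force: [-0.0, -1.9, 0.2]
finger_gap: -0.1
grip_force: 1.2
```

>>> {"name": "step_arm", "arguments": {
  "rows": [
    [[0,-0.5,0],0],
    [[0,-0.5,0],0]
  ]
}}

```text
time: 12.4
tool_pos: [540.5, -117.3, 45.3]
tcp_rot: [-180.0, 0.0, -9.1]
ft_force: [-0.5, -3.2, -0.2]
finger_gap: -0.2
grip_force: 1.2
```

>>> {"name": "step_arm", "arguments": {
  "rows": [
    [[0,-0.5,0],0],
    [[0,-0.5,0],0]
  ]
}}

```text
time: 12.6
tool_pos: [540.6, -116.7, 45.3]
tcp_rot: [-180.0, 0.0, -9.1]
ft_force: [0.2, -1.9, 0.0]
finger_gap: 0.3
grip_force: 1.3
```

>>> {"name": "step_arm", "arguments": {
  "rows": [
    [[0,-0.5,0],0],
    [[0,-0.5,0],0]
  ]
}}

```text
time: 12.8
tool_pos: [540.7, -116.3, 45.3]
tcp_rot: [-180.0, 0.0, -9.1]
ft_force: [0.7, -2.8, 0.5]
finger_gap: -0.0
grip_force: 1.3
```

>>> {"name": "step_arm", "arguments": {
  "rows": [
    [[0,-0.5,0],0],
    [[0,-0.5,0],0]
  ]
}}

```text
time: 13.0
tool_pos: [540.8, -115.8, 45.3]
tcp_rot: [-180.0, 0.0, -9.1]
ft_force: [0.1, -2.0, -0.0]
finger_gap: -0.1
grip_force: 1.3
```

>>> {"name": "step_arm", "arguments": {
  "rows": [
    [[0,-0.5,0],0],
    [[0,-0.5,0],0]
  ]
}}

```text
time: 13.2
tool_pos: [540.9, -115.3, 45.3]
tcp_rot: [-180.0, 0.0, -9.1]
ft_force: [0.6, -2.9, 0.2]
finger_gap: -0.4
grip_force: 1.3
```

>>> {"name": "step_arm", "arguments": {
  "rows": [
    [[0,-0.5,0],0],
    [[0,-0.5,0],0]
  ]
}}

```text
time: 13.4
tool_pos: [540.9, -114.9, 45.3]
tcp_rot: [180.0, 0.0, -9.1]
ft_force: [-0.1, -3.7, 0.5]
finger_gap: -0.1
grip_force: 1.8
```

>>> {"name": "step_arm", "arguments": {
  "rows": [
    [[0,-0.5,0],0],
    [[0,-0.5,0],0]
  ]
}}

```text
time: 13.6
tool_pos: [540.9, -114.8, 45.3]
tcp_rot: [180.0, 0.0, -9.1]
ft_force: [-0.5, -6.6, 0.2]
finger_gap: -0.4
grip_force: 2.9
```

>>> {"name": "step_arm", "arguments": {
  "rows": [
    [[0,-0.5,0],0],
    [[0,-0.5,0],0]
  ]
}}

```text
time: 13.8
tool_pos: [541.0, -114.8, 45.3]
tcp_rot: [179.9, 0.0, -9.1]
ft_force: [-1.0, -7.4, 0.1]
finger_gap: 0.0
grip_force: 3.9
```

It stalls with the force rising to 7.4 N, at front x ≈ 79, where the stop was measured, so the rod is home. Backing off and lifting clear.

>>> {"name": "step_arm", "arguments": {
  "rows": [
    [[0,1,0],0],
    [[0,3,0],0],
    [[0,8,0],0],
    [[0,15,0],0],
    [[0,15,-20],0],
    [[0,15,-50],0],
    [[0,15,-90],0],
    [[0,20,-120],0],
    [[0,20,-120],0]
  ]
}}

```text
time: 14.7
tool_pos: [541.0, -135.4, 171.3]
tcp_rot: [179.9, -0.5, -9.1]
ft_force: [0.5, -0.3, -0.1]
finger_gap: -0.6
grip_force: 0.0
```

Run:
```python
from h import *
np.save("w7.npy",get_calibration("wrist"),allow_pickle=True)
im=snapshot("wrist");print(r.sense()['ft_force'])
cv2.imwrite("pics/w7.png",im)
```

```text
[ 0.07046319 -0.18995397 -0.77830947]
```

View pics/w7.png

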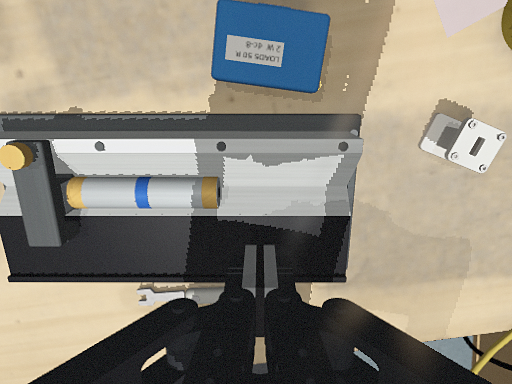

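The rod lies in the groove with its front end at (67,192) against the stop. Its rear end is at (218,192), the gripper is clear, and the other things are undisturbed.

```bash
python3 -c "
from h import *
print(r.hand_in())"
```

```text
the job is handed in; nothing more can be done
None
```

The job is handed in: I rolled the air-line standard off the ledge into the V-groove, well short of the stop, then pushed it gently along until it stalled against the stop at about 7 N and withdrew the gripper; the hand-in call gave no verdict.

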